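# Unlatch the sample case and stand the dropper bottle in the tray

### The arm

A 6-joint arm with a two-finger parallel gripper is mounted at the origin on a cart in front of the work surface, level with it; the furniture and walls round the work are solid. World frame = base frame: x ahead of the robot, y to its left, z up, the work surface at z = 0. Lengths are in m, angles in rad, forces in N, time in s.
With the tool pointing down it reaches from about 0.35 to 0.975 m from the base axis. Payload 7.1 kg.
Tool frame: the origin (TCP) lies at the very end of the fingers, on their centre line; the grasp point (between the pads) lies 19 mm behind it; z points along the fingers, y is the direction in which the jaws open and shut (so a half turn about z gives the same grasp; the last joint's range is limited). The gripper opens to 88 mm and grips with 3 to 60 N. Pads are 20 mm wide; open, the fingers measure 115 mm over their backs; the gripper's body (75 mm by 178 mm) begins 61 mm behind the grasp point.
Start: joints at [-1.196, 0.423, 1.63, -0, 1.089, -0.019], TCP at [0.24, -0.577, 0.223] pointing down, gripper open.
Joint ranges: [-3, 3], [-0.9, 2.11], [0.09, 2.58], [-1.31, 4.45], [0.11, 2.69], [-2.54, 2.54]. Speed limits (rad/s): [2.39, 2.39, 3.01, 3.14, 3.14, 3.14].

### API

Orientations are given as a rotation vector (axis times angle).
In Python, from station import get_state, imaging, ticket gives the robot as it stands.
- The arm moves only by the tool carry_out, never from a script. Its argument "motion" is text: rows parted by semicolons, each of 5 numbers parted by spaces: the opening in per cent of the stroke, from 0 (shut) to 100 (fully open), then the shift along the tool's x, y, z in m, then the turn about the tool's z in degrees. A call has exactly 10 rows; each row is the pose to reach, as a shift and turn from the pose commanded when the call began, along the tool's axes at that moment; what a row does not reach only later rows make up. A row lasts 1/10 s, in which the tool goes at most 50 mm and 8.59 degrees, less where a joint would pass 70% of its speed; a pose out of reach is approached as far as the arm can. A call with a gripper value outside its range is refused whole. The fingers move at their own pace and stop on an object; "grip_force" is the grip in N (left out, the last holds). Time passes only in rows, so rows that repeat a pose let the fingers close, or fill a call up. It gives the time, the measured TCP pose, the force and the opening at its end, in the units of the state.
- get_state(): the state, without advancing time (a new reading comes with each control period).
- imaging.get_image(name): name is "scene" or "top" or "wrist"; returns a dict with "img" (384x512x3 uint8, red, green, blue), "camera_matrix" (3x3 intrinsics, pixels), "position" and "rotation" of the camera in the world; the wrist camera has in their place "T_tool_cam" (4x4, takes a point from camera to tool coordinates, whose origin is the TCP and whose axes are the flange's). Camera axes: x right, y down, z forward; pixel columns grow to the right and rows downward; lengths in m; the calibration is good to about 2 mm. A picture is of the moment at which its call begins: read the wrist's pose just before it. There is no depth.
- ticket.job_done(): hands the job in, once; it reports no verdict.
The state is a dict: "t": time; "qpos": joint angles; "dq": joint speeds; "effort": joint torques, N m; "tcp_pos": TCP position; "ee_rot": TCP orientation; "force": force on the tool from outside, world axes, zero at the start; "moment": the same for the moment, N m; "grip_width": finger opening in m.
Only numpy, scipy, OpenCV 4.12 (cv2) and the standard library are available. Lean on these libraries where they do the work, as an engineer would, in place of code of your own. Each camera call takes 0.05 s, during which the arm holds its last target.

### The job

Flip open the toggle latch on the front of the grey case and swing its lid right up until it stands open by itself. Lift out the brown dropper bottle, which leans in one of the two nests inside, and stand it upright on the floor of the steel tray, beside the jar already there. Set it down, do not drop it; leave the lid open and everything else where it is.

Things in the scene. Friction and masses are not known exactly. Their poses are not given: they have to be found in the camera images.
- case: Fixed grey hard case, 140 mm deep (x) by 220 mm wide (y); base 90 mm high with 7 mm walls, 140 mm high with the lid shut. Origin: centre of its underside on the worktop; x points to the hinged back, -x is the front with latch and tab, z up. Inside are two rubber nests 84 mm apart in which things lean 35 degrees towards the front, the lower ends of their axes to the back
- nest_a (a point): Foot of a nest in the case, at x = 30, y = +42, z = 45 mm in its frame: the centre of the foot of the thing in it, whose axis points along (-0.574, 0, 0.819) in the case's frame. A flat bed lies under the thing's front side; 5 mm side rails (outer faces 23 mm from the axis) reach only 28 mm up from the foot, above that its sides are free; 61 mm from axis to side wall
- nest_b (a point): Foot of a nest in the case, at x = 30, y = -42, z = 45 mm in its frame: the centre of the foot of the thing in it, whose axis points along (-0.574, 0, 0.819) in the case's frame. A flat bed lies under the thing's front side; 5 mm side rails (outer faces 23 mm from the axis) reach only 28 mm up from the foot, above that its sides are free; 61 mm from axis to side wall
- lid (a joint): Lid angle, rad: 0 shut, 1.75 fully back against its stop. The lid (140 x 220 x 50 mm shell, 0.3 kg) is hinged along the top of the case's back wall; the hinge is stiff, so the lid stays at any angle it is left at; about 4 N at the tab raise it. The shut latch holds it down. A wall stands close behind the open lid
- lid_hinge (a point): Middle of the lid's hinge line, which runs along the case's y: at x = 70, z = 90 mm in the case's frame
- lid_tab (a point): Point in the steel pull tab on the lid's front, a level plate 36 mm wide (case's y), 8 mm thick, standing 38 mm out from the front; the point is on its mid-plane 12 mm from its outer end. With the lid shut it is at x = -96, y = 50, z = 110 mm in the case's frame, 30 mm below the lid's top; it moves with the lid
- latch (a joint): Angle of the toggle latch's lever, rad: 0 shut (it hangs straight down the front), grows as its lower end is pulled out and up, 2.3 fully open (points outward and 42 degrees up). Over-centre: a spring holds it shut up to about 0.4, then pulls it open; the first pull takes about 2 N at the tip. Its steel wire loop lies over a ledge on the lid and holds it down until the lever is past about 0.6
- latch_pivot (a point): The lever's pivot, axis along the case's y: at x = -94, y = -45, z = 78 mm in the case's frame (24 mm in front of the front wall)
- latch_tip (a point): Point in the free end of the steel lever, a plate 28 mm wide (case's y) and 5 mm thick that flares outward and ends 63 mm below the pivot; in mid-width. Shut, it lies 18 mm outward of the pivot, 51 mm below it, 42 mm in front of the wall; it turns with the lever
- bottle: Loose brown dropper bottle, 100 mm tall: a body 33 mm across up to 60 mm, a neck 20 mm across to 74 mm, a dropper bulb 12 mm across on top; 40 to 70 g. Origin: centre of its underside; z along its axis to the bulb. It starts leaning in either nest of the case
- small_jar: White jar with screw cap, 33 mm across, 44 mm tall, stuck fast in the other nest: bystander. Origin: centre of its underside, z along its axis
- tray: Fixed flat steel tray, 120 (x) by 170 (y) mm, rim 14 mm high and 3 mm thick, inner floor 3 mm above the worktop. Origin: centre of its underside; z up
- tray_jar: Loose white jar, 40 mm across, 48 mm tall, standing on the tray's floor towards the tray's -y end. Origin: centre of its underside
- wash_bottle: Wash bottle, 61 mm across, 177 mm tall, fixed behind the tray: bystander. Origin: on its underside
- funnel: White funnel fixed on its mouth, 67 mm across, 74 mm tall, in front of the tray: bystander. Origin: centre of its underside
- timer: Bench timer, 66 x 62 x 19 mm, fixed flat on the worktop in front of the case: bystander. Origin: centre of its underside
There are look-alikes about, which are no part of the job. What is shaped like the tray_jar but blue, purple or red is not meant.

How it is judged:
On the way, in this order (a step that is already met when the one before it is completed fails the run):
1. the latch lever is flipped open (past 1.9 rad) (value of joint latch above 1.9 rad), for 0.1 s.
2. the lid is swung up (past 1.2 rad) (value of joint lid above 1.2 rad), for 0.2 s.
3. the bottle is lifted out above the case (z of bottle in the frame of case above 0.1 m), for 0.1 s.
At the end, for the whole second after the job is handed in: The bottle stands upright (within 0.1 rad) and still on the tray floor, wholly inside the rim; lid open past 1.1 rad, latch past 1.5 rad; the tray's jar upright within 40 mm of its place (x of bottle in the frame of tray between -0.045 and 0.045 m and y of bottle in the frame of tray between -0.07 and 0.07 m and z of bottle in the frame of tray below 0.008 m and angle between each of bottle, tray_jar's own z axis and vertical below 0.1 rad and linear speed of bottle below 0.02 m/s and value of joint lid above 1.1 rad and value of joint latch above 1.5 rad and distance of tray_jar from where it was at the start of the episode below 0.04 m); the robot touches nothing.
It fails at once if the bottle is dropped or thrown: faster than 0.6 m/s with no finger on it (linear speed of bottle above 0.6 m/s and contact force between the fingers and bottle below 0.01 N).
It fails at once if the tray's jar is tipped over (angle between tray_jar's own z axis and vertical above 0.5 rad).
It also fails if it takes over 64 s, if anything falls off the work surface, if the arm or the gripper's body presses on something with over 40 N, if the wrist force passes 120 N, or if a joint passes its speed limit or range.

## Working session

There is one attempt and no reset: what is moved stays moved. The work goes in short steps, Python scripts to look and compute and a tool call to move; the robot and the scene stay as the last step left them, time stands still between calls to the robot, and variables do not carry over. Pictures are saved under pics/ and viewed, and the job is handed in when it is done.

Besides the shell and the picture viewer there is one more tool, called after ">>>" as name(argument=value, ...), one argument or row to a line, values as JSON. carry_out: Moves the arm, as the interface text tells. Its arguments: {"type":"object","properties":{"motion":{"type":"string"},"grip_force":{"type":"number"}},"required":["motion"]}

```bash
mkdir -p pics; ls; cat > h.py <<'E'
import numpy as np, cv2
from station import get_state, imaging, ticket
from scipy.spatial.transform import Rotation as R
def snap(n,f):
    s=get_state() if n=='wrist' else None
    d=imaging.get_image(n); cv2.imwrite('pics/'+f,d['img'][:,:,::-1])
    K=np.array(d['camera_matrix'])
    if n=='wrist':
        T=np.eye(4);T[:3,:3]=R.from_rotvec(s['ee_rot']).as_matrix();T[:3,3]=s['tcp_pos']
        W=T@np.array(d['T_tool_cam']);P=W[:3,3];Q=W[:3,:3]
    else:
        P=np.array(d['position']);Q=np.array(d['rotation'])
        if Q.shape!=(3,3): Q=R.from_rotvec(Q).as_matrix() if Q.size==3 else R.from_quat(Q).as_matrix()
    np.savez('pics/'+f+'.npz',K=K,P=P,Q=Q,img=d['img'])
    return d['img'],K,P,Q
def load(f):
    z=np.load('pics/'+f+'.npz');return z['img'],z['K'],z['P'],z['Q']
def plane(c,u,v,z):
    _,K,P,Q=c; d=Q@np.linalg.solve(K,[u,v,1.]);return P+d*(z-P[2])/d[2]
def proj(c,X):
    _,K,P,Q=c; x=K@(Q.T@(np.asarray(X)-P));return x[:2]/x[2]
def tri(cs):
    A=0;b=0
    for c,u,v in cs:
        d=c[3]@np.linalg.solve(c[1],[u,v,1.]);d/=np.linalg.norm(d);M=np.eye(3)-np.outer(d,d);A=A+M;b=b+M@c[2]
    return np.linalg.solve(A,b)
E
python3 - <<'E'
from h import *
print(get_state())
for n in ['scene','top','wrist']:
    c=snap(n,n+'0.png');print(n,c[2],c[1][0,0]);print(c[3].round(3))
E
```

```text
pics
{'t': 0.0, 'qpos': array([-1.19598520e+00,  4.23833900e-01,  1.63066141e+00,  4.39009742e-06,
        1.08859935e+00, -1.89779873e-02]), 'dq': array([-0.00172371,  0.00154073,  0.00023083,  0.00065697, -0.00143018,
        0.00021383]), 'effort': array([ 2.24141499e-03, -5.44622862e+01, -2.73670113e+01,  6.44716923e-02,
        2.28320021e-02, -1.37287293e-04]), 'tcp_pos': array([ 0.23964571, -0.57664405,  0.22191726]), 'ee_rot': array([-3.07944353e+00, -6.14281077e-01,  4.11350209e-04]), 'force': array([ 0.17128388, -0.94906695, -0.85711495]), 'moment': array([ 0.04441892, -0.00887444,  0.02182163]), 'grip_width': 0.08806161391421145}
scene [-0.40163019  0.12528689  0.72076554] 467.42873365685904
[[-0.432 -0.481  0.763]
 [-0.901  0.246 -0.356]
 [-0.016 -0.842 -0.54 ]]
top [ 0.27646765 -0.3089221   1.12611177] 379.02346057932266
[[-0.004 -0.977  0.212]
 [-1.     0.003 -0.007]
 [ 0.006 -0.212 -0.977]]
wrist [ 0.30953799 -0.54759605  0.38409753] 272.07594141716163
[[ 0.384 -0.887 -0.256]
 [-0.923 -0.37  -0.105]
 [-0.002  0.277 -0.961]]
```

View pics/scene0.png

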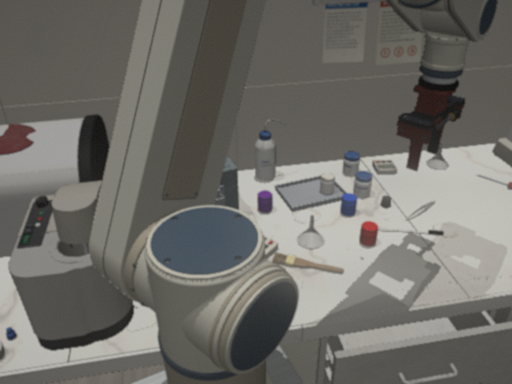

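View pics/top0.png

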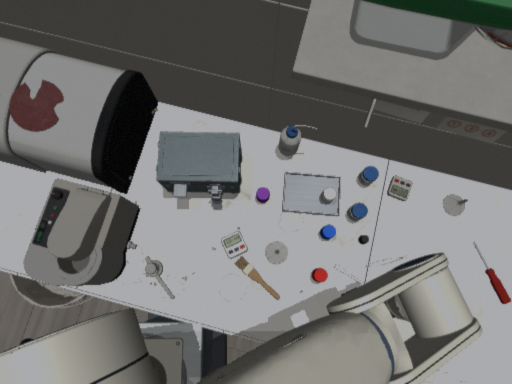

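View pics/wrist0.png

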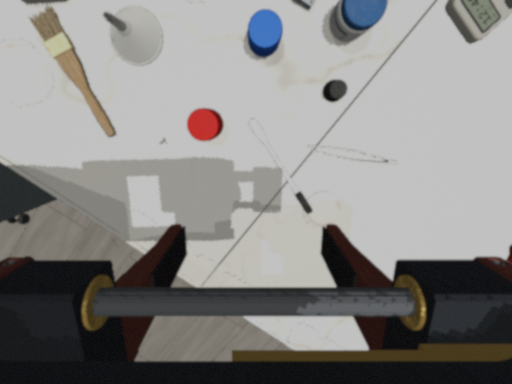

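The top view shows the case at about (200,162), with its tab at (180,190) and its latch at (215,193). The tray is at (312,194) with the white jar in it at (329,194). The blue, purple and red jars lie outside the tray, so they are the look-alikes. I'll enlarge both areas.

```bash
python3 - <<'E'
from h import *
im=cv2.imread('pics/top0.png')
cv2.imwrite('pics/a1.png',cv2.resize(im[120:220,145:265],None,fx=6,fy=6,interpolation=cv2.INTER_CUBIC))
cv2.imwrite('pics/a2.png',cv2.resize(im[120:220,260:360],None,fx=6,fy=6,interpolation=cv2.INTER_CUBIC))
im=cv2.imread('pics/scene0.png')
cv2.imwrite('pics/a3.png',cv2.resize(im[110:260,200:400],None,fx=4,fy=4,interpolation=cv2.INTER_CUBIC))
E
```

```text
(no output)
```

View pics/a1.png

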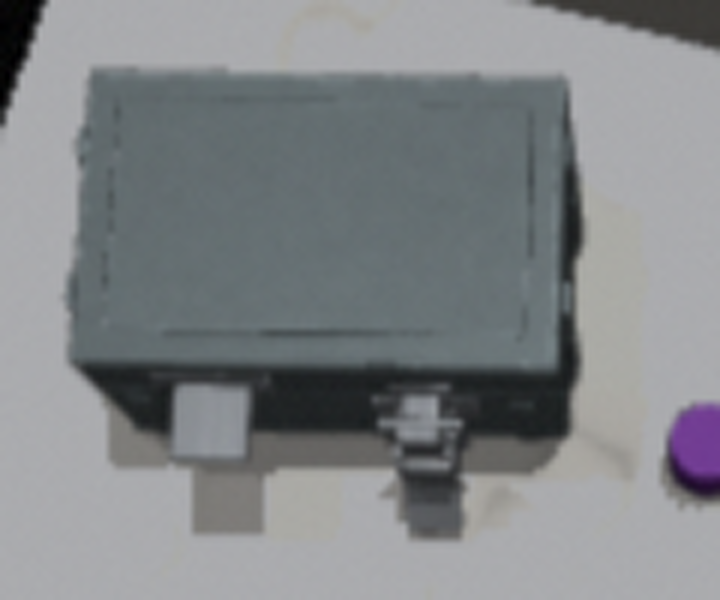

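View pics/a2.png

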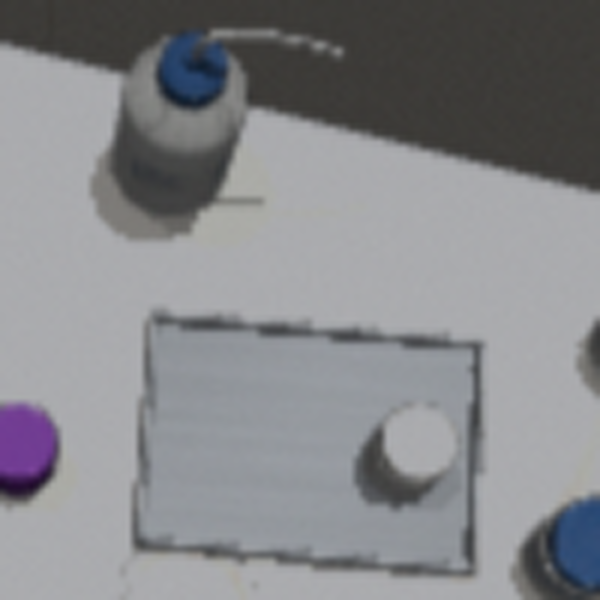

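View pics/a3.png

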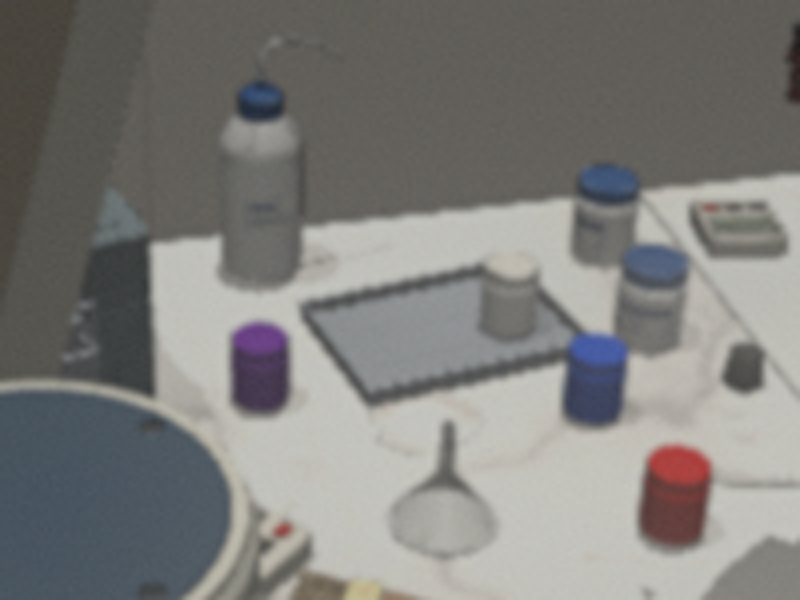

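```bash
python3 - <<'E'
from h import *
c=load('top0.png')
def q(pts,o,z):
    P=np.array([plane(c,u/6+o[0]-.4,v/6+o[1]-.4,z) for u,v in pts]);print(P.round(4).tolist())
    print('c',P.mean(0),[np.linalg.norm(P[i]-P[i-1]).round(4) for i in range(4)])
    # yaw of x axis (front->back)
    for a,b in ((3,0),(2,1)): d=P[a and b]-P[a] if 0 else P[b]-P[a];print('x yaw',np.arctan2(d[1],d[0]))
    for a,b in ((1,0),(2,3)): d=P[b]-P[a];print('x yaw via y',np.arctan2(d[1],d[0])-np.pi/2)
q([(92,68),(568,75),(560,372),(72,362)],(145,120),.14)
q([(150,318),(480,345),(472,572),(135,547)],(260,120),.014)
for n,u,v,o in (('tabL',172,385,145),('tabR',252,385,145),('tabR2',248,460,145),('tabL2',172,460,145)):
    print(n,plane(c,u/6+o-.4,v/6+119.6,.114))
print('jar',plane(c,420/6+260,442/6+120,.048))
print('latch',plane(c,428/6+145,470/6+120,.03), plane(c,428/6+145,470/6+120,.08))
E
```

```text
[[0.6687, -0.0505, 0.14], [0.6649, -0.2692, 0.14], [0.5242, -0.2663, 0.14], [0.5294, -0.0485, 0.14]]
c [ 0.59678263 -0.1586137   0.14      ] [np.float64(0.1394), np.float64(0.2187), np.float64(0.1408), np.float64(0.2179)]
x yaw -0.014304694448994062
x yaw -0.020095648547688413
x yaw via y -0.017520299202813394
x yaw via y -0.023930534635060896
[[0.5836, -0.4026, 0.014], [0.569, -0.5694, 0.014], [0.4529, -0.5595, 0.014], [0.466, -0.3928, 0.014]]
c [ 0.51788414 -0.48106329  0.014     ] [np.float64(0.118), np.float64(0.1674), np.float64(0.1165), np.float64(0.1672)]
x yaw -0.0832198972309938
x yaw -0.08499305744630684
x yaw via y -0.08729049395596822
x yaw via y -0.07841118794613244
tabL [ 0.5250522  -0.08783142  0.114     ]
tabR [ 0.52494794 -0.12438183  0.114     ]
tabR2 [ 0.48988577 -0.12378599  0.114     ]
tabL2 [ 0.48999161 -0.08931149  0.114     ]
jar [ 0.51025964 -0.53084665  0.048     ]
latch [ 0.50109346 -0.19820452  0.03      ] [ 0.49084697 -0.20325499  0.08      ]
```

```bash
cat >> h.py <<'E'
CC=np.array([.597,-.1587,0]);CY=-.019
TC=np.array([.518,-.481,0]);TY=-.0835
def c2w(p,C=CC,Y=CY): return R.from_rotvec([0,0,Y]).apply(p)+C
def w2c(p,C=CC,Y=CY): return R.from_rotvec([0,0,-Y]).apply(np.asarray(p)-C)
def go(t,yaw=None,ref=None):
    s=get_state();M=R.from_rotvec(s['ee_rot']).as_matrix()
    az=np.arctan2(M[1,0],M[0,0])
    p=s['tcp_pos'] if ref is None else ref
    print('t',s['t'],'tcp',s['tcp_pos'].round(4),'case',w2c(s['tcp_pos']).round(4),'az',az.round(4),'tilt',M[:,2].round(3),'F',s['force'].round(1),'w',round(s['grip_width'],4))
    if t is not None: print('shift',(M.T@(np.asarray(t)-p)).round(4),'turn deg', None if yaw is None else np.degrees(az-yaw).round(2))
E
python3 - <<'E'
from h import *
go([.42,-.2,.22],CY)
c=load('top0.png');print(plane(c,190,117,0),plane(c,234,245,.019))
s=get_state();print(R.from_rotvec(s['ee_rot']).as_matrix().round(3))
print(plane(c,290,140,.177))
E
```

```text
t 0.15 tcp [ 0.2397 -0.5768  0.2221] case [-0.3493 -0.4248  0.2221] az 0.3938 tilt [-0.     0.001 -1.   ] F [-0.4  1.   0.1] w 0.0881
shift [ 0.3111 -0.2787  0.0024] turn deg 23.65
[ 0.77122442 -0.10679501  0.        ] [ 0.36492405 -0.25084713  0.019     ]
[[ 0.923  0.384 -0.   ]
 [ 0.384 -0.923  0.001]
 [ 0.    -0.001 -1.   ]]
[ 0.62788769 -0.40496281  0.177     ]
```

>>> carry_out(
  motion="100 0.031 -0.028 0 -8;100 0.062 -0.056 0 -16;100 0.093 -0.084 0 -24;100 0.124 -0.112 0 -32;100 0.156 -0.140 0 -40;100 0.187 -0.168 0 -48;100 0.218 -0.196 0 -56;100 0.249 -0.224 0 -64;100 0.280 -0.252 0 -72;100 0.311 -0.279 0 -80",
)

```text
t: 1.15
tcp_pos: [0.4203, -0.1985, 0.2227]
ee_rot: [-1.958, -2.457, -0.0]
force: [0.6, -0.2, -0.1]
grip_width: 0.0877
```

>>> carry_out(
  motion="100 0 0 0 -8.5;100 0 0 0 -17;100 0 0 0 -25.5;100 0 0 0 -34;100 0 0 0 -42.5;100 0 0 0 -51;100 0 0 0 -59.5;100 0 0 0 -68;100 0 0 0 -76.3;100 0 0 0 -76.3",
)

```text
t: 2.15
tcp_pos: [0.4198, -0.2001, 0.2226]
ee_rot: [-0.029, -3.141, -0.0]
force: [0.1, -0.4, -0.3]
grip_width: 0.0882
```

```bash
python3 - <<'E'
from h import *
go([.42,-.2,.22],np.pi+CY);print(get_state()['qpos'].round(2))
snap('wrist','w1.png')
E
```

```text
t 2.15 tcp [ 0.4198 -0.2001  0.2226] case [-0.1763 -0.0448  0.2226] az 3.123 tilt [-0.  0. -1.] F [ 0.1 -0.4 -0.3] w 0.0882
shift [-0.0002  0.0001  0.0026] turn deg 0.02
[-0.47  0.19  1.97 -0.    0.98 -2.02]
```

View pics/w1.png

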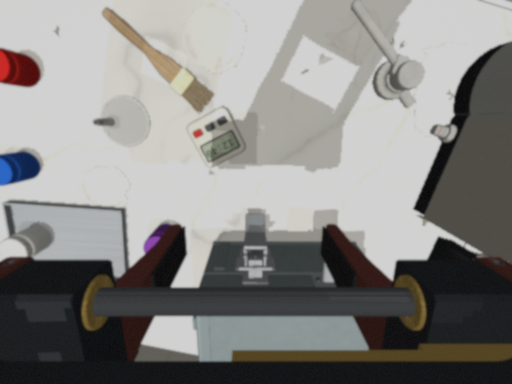

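```bash
python3 - <<'E'
from h import *
c=load('w1.png')
for n,p in (('pivot',(-.094,-.045,.078)),('tip',(-.112,-.045,.027)),('tipL',(-.112,-.031,.027)),('shadow?',(-.112,-.045,.0)),('tab',(-.096,.05,.11)),('cornFL',(-.07,-.11,.0)),('topFR',(-.07,-.11,.14))):
    print(n,proj(c,c2w(p)).round(1))
im=c[0][190:300,180:350,::-1]
cv2.imwrite('pics/w1c.png',cv2.resize(im,None,fx=4.5,fy=4.5,interpolation=cv2.INTER_CUBIC))
E
```

```text
pivot [252.7 251. ]
tip [252.8 222.4]
tipL [262.7 222.4]
shadow? [252.8 215.8]
tab [336.8 262.7]
cornFL [210.7 241.4]
topFR [190.7 299.3]
```

View pics/w1c.png

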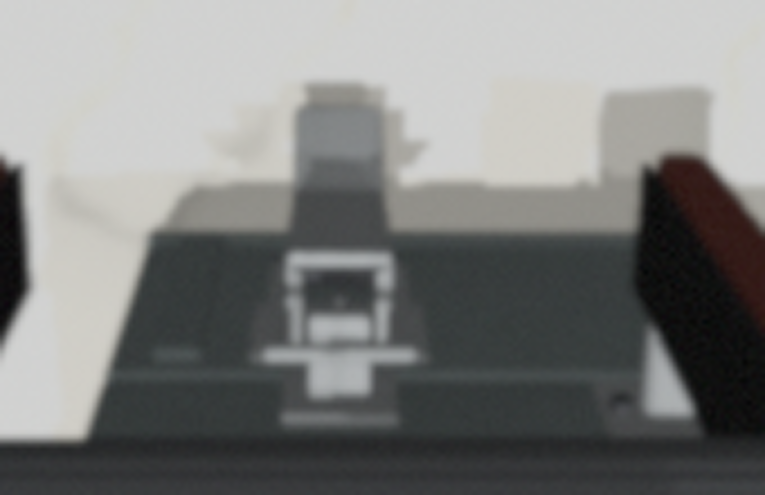

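```bash
sed -i 's/-.1587,0/-.1565,0/' h.py; python3 - <<'E'
from h import *
go(c2w([-.114,-.045,.038]),np.pi+CY)
E
```

```text
t 2.2 tcp [ 0.4199 -0.2001  0.2226] case [-0.1763 -0.047   0.2226] az 3.1186 tilt [-0.  0. -1.] F [ 0.6  0.2 -0.1] w 0.0874
shift [-0.0623  0.0022  0.1846] turn deg -0.23
```

>>> carry_out(
  motion="70 0 0.002 0.04 0;70 0 0.002 0.08 0;70 0 0.002 0.12 0;70 0 0.002 0.155 0;70 0 0.002 0.175 0;70 0 0.002 0.184 0;70 -0.015 0.002 0.184 0;70 -0.03 0.002 0.184 0;70 -0.04 0.002 0.184 0;70 -0.04 0.002 0.184 0",
)

```text
t: 3.2
tcp_pos: [0.4633, -0.1997, 0.04]
ee_rot: [0.03, 3.137, -0.003]
force: [0.2, 0.0, 0.4]
grip_width: 0.0613
```

```bash
python3 - <<'E'
from h import *
go(c2w([-.114,-.045,.038]),np.pi+CY)
c=snap('wrist','w2.png');
for n,p in (('pivot',(-.094,-.045,.078)),('tip',(-.112,-.045,.027))): print(n,proj(c,c2w(p)).round(1))
E
```

```text
t 3.2 tcp [ 0.4633 -0.1997  0.04  ] case [-0.1329 -0.0457  0.04  ] az 3.1223 tilt [ 0.004 -0.002 -1.   ] F [0.2 0.  0.4] w 0.0613
shift [-0.0189  0.0007  0.0021] turn deg -0.02
pivot [253.9 333.9]
tip [253.8 259. ]
```

View pics/w2.png

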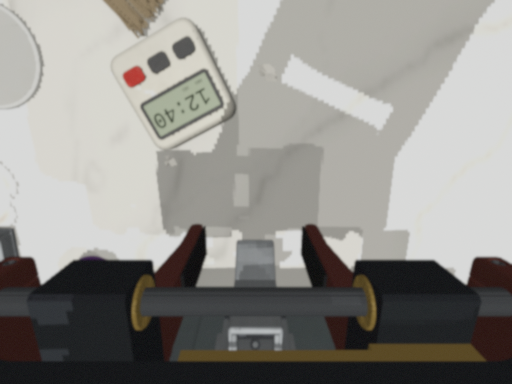

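The lever end (236–274, row 240) sits centred between the fingers (206 and 302). I'll move in, close on its sides and swing it along its arc.

>>> carry_out(
  motion="70 -0.010 0.001 0.001 0;70 -0.018 0.001 0.001 0;70 -0.018 0.001 0.001 0;20 -0.018 0.001 0.001 0;10 -0.018 0.001 0.001 0;10 -0.018 0.001 0.001 0;10 -0.018 0.001 0.001 0;10 -0.018 0.001 0.001 0;10 -0.018 0.001 0.001 0;10 -0.018 0.001 0.001 0",
  grip_force=20,
)

```text
t: 4.25
tcp_pos: [0.4777, -0.1982, 0.0376]
ee_rot: [-0.031, -3.141, -0.0]
force: [-2.1, -0.3, 0.8]
grip_width: 0.0103
```

```bash
python3 - <<'E'
from h import *
go(None)
c=snap('wrist','w3.png');
E
```

```text
t 4.25 tcp [ 0.4777 -0.1982  0.0376] case [-0.1185 -0.044   0.0376] az 3.1217 tilt [-0.001  0.    -1.   ] F [-2.1 -0.3  0.8] w 0.0103
```

View pics/w3.png

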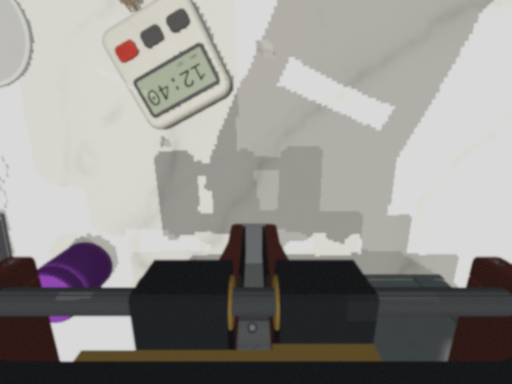

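The jaws closed in front of the lever: the width is 10 mm and there is light contact. I'll reopen, go about 5 mm deeper and close again.

>>> carry_out(
  motion="60 0.004 0 0 0;60 0.004 0 0 0;60 0 0 0 0;60 -0.003 0 0.001 0;60 -0.005 0 0.001 0;60 -0.005 0 0.001 0;20 -0.005 0 0.001 0;20 -0.005 0 0.001 0;20 -0.005 0 0.001 0;20 -0.005 0 0.001 0",
  grip_force=20,
)

```text
t: 5.3
tcp_pos: [0.483, -0.1991, 0.0367]
ee_rot: [0.03, 3.141, -0.002]
force: [-0.4, -3.6, -0.6]
grip_width: 0.027
```

```bash
python3 - <<'E'
from h import *
go(None)
c=load('w2.png')
for v in (240,262,282): print(v,[w2c(plane(c,255,v,z)).round(4).tolist() for z in (.015,.027,.04)])
E
```

```text
t 5.3 tcp [ 0.483  -0.1991  0.0367] case [-0.1132 -0.0448  0.0367] az 3.1223 tilt [ 0.    -0.001 -1.   ] F [-0.4 -3.6 -0.6] w 0.027
240 [[-0.1212, -0.0441, 0.015], [-0.1269, -0.0442, 0.027], [-0.133, -0.0443, 0.04]]
262 [[-0.1027, -0.0441, 0.015], [-0.1096, -0.0442, 0.027], [-0.117, -0.0442, 0.04]]
282 [[-0.0851, -0.0441, 0.015], [-0.0931, -0.0441, 0.027], [-0.1017, -0.0442, 0.04]]
```

>>> carry_out(
  motion="20 0.007 0 -0.003 0;20 0.013 0 -0.0075 0;20 0.018 0 -0.013 0;20 0.022 0 -0.0195 0;20 0.025 0 -0.027 0;20 0.026 0 -0.034 0;20 0.0255 0 -0.042 0;20 0.0235 0 -0.049 0;20 0.0205 0 -0.056 0;20 0.016 0 -0.062 0",
  grip_force=25,
)

```text
t: 6.3
tcp_pos: [0.4663, -0.1978, 0.099]
ee_rot: [-0.031, -3.139, -0.001]
force: [-13.3, -1.9, -9.3]
grip_width: 0.0179
```

```bash
python3 - <<'E'
from h import *
go(None)
c=snap('wrist','w4.png');c=snap('scene','s4.png');snap('top','t4.png')
im=cv2.imread('pics/t4.png')
cv2.imwrite('pics/t4c.png',cv2.resize(im[120:220,145:265],None,fx=6,fy=6,interpolation=cv2.INTER_CUBIC))
E
```

```text
t 6.3 tcp [ 0.4663 -0.1978  0.099 ] case [-0.1299 -0.0438  0.099 ] az 3.1221 tilt [-0.002  0.001 -1.   ] F [-13.3  -1.9  -9.3] w 0.0179
```

View pics/w4.png

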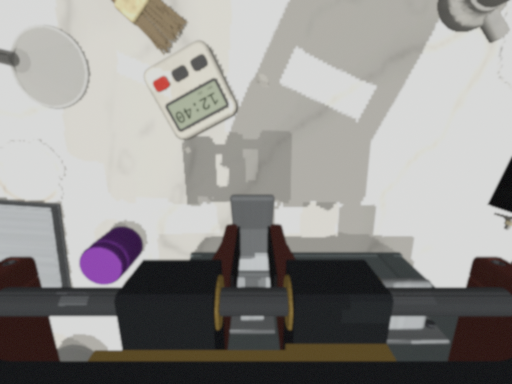

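View pics/t4c.png

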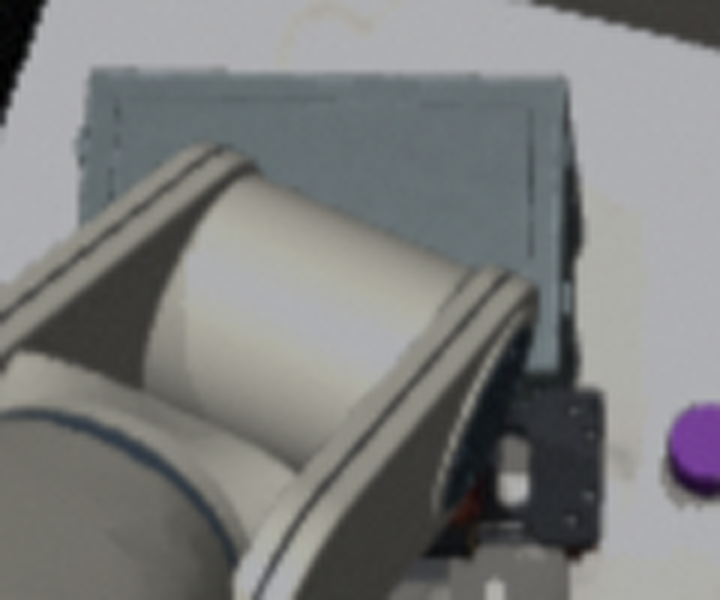

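The lever now points outward, with its tip at (253,200). The jaws have slid onto a narrower part, so I'll open them and let the spring finish the swing.

>>> carry_out(
  motion="45 0 0 0 0;60 0 0 0 0;60 0 0 0 0;60 0 0 -0.01 0;60 0 0 -0.03 0;60 0 0 -0.06 0;60 0 0 -0.1 0;60 0 0 -0.13 0;60 0 0 -0.13 0;60 0 0 -0.13 0",
)

```text
t: 7.45
tcp_pos: [0.4681, -0.1985, 0.2301]
ee_rot: [0.031, 3.138, -0.002]
force: [0.2, 0.8, -0.7]
grip_width: 0.0528
```

```bash
python3 - <<'E'
from h import *
go(None)
c=snap('wrist','w5.png')
for th in (1.2,1.6,1.9,2.3):
    a=np.arctan2(18,51)+th;l=.054
    p=[-.094-l*np.sin(a),-.045,.078-l*np.cos(a)];print(th,proj(c,c2w(p)).round(1))
    l=.066; p=[-.094-l*np.sin(a),-.045,.078-l*np.cos(a)];print('  end',proj(c,c2w(p)).round(1))
E
```

```text
t 7.45 tcp [ 0.4681 -0.1985  0.2301] case [-0.1281 -0.0445  0.2301] az 3.1219 tilt [ 0.004 -0.002 -1.   ] F [ 0.2  0.8 -0.7] w 0.0528
1.2 [252.7 167.8]
  end [252.7 157.5]
1.6 [252.7 174.4]
  end [252.6 165. ]
1.9 [252.6 184.5]
  end [252.6 177.3]
2.3 [252.6 203.2]
  end [252.5 200.9]
```

View pics/w5.png

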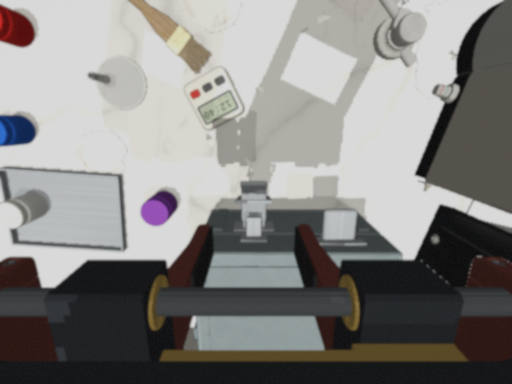

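```bash
python3 - <<'E'
from h import *
c=load('w5.png')
im=c[0][165:255,200:310,::-1]
cv2.imwrite('pics/w5c.png',cv2.resize(im,None,fx=7,fy=6.5,interpolation=cv2.INTER_CUBIC))
for th in (1.6,1.9,2.1,2.3):
  for q in ((-.018,-.014,-.051),(-.027,-.014,-.063),(-.018,.014,-.051),(-.027,.014,-.063)):
    v=R.from_rotvec([0,th,0]).apply(q)  # check
    print(th,q,v.round(3),proj(c,c2w(np.array([-.094,-.045,.078])+v)).round(1))
E
```

```text
1.6 (-0.018, -0.014, -0.051) [-0.05  -0.014  0.019] [239.9 174.4]
1.6 (-0.027, -0.014, -0.063) [-0.062 -0.014  0.029] [239.4 165.2]
1.6 (-0.018, 0.014, -0.051) [-0.05   0.014  0.019] [265.4 174.4]
1.6 (-0.027, 0.014, -0.063) [-0.062  0.014  0.029] [265.9 165.2]
1.9 (-0.018, -0.014, -0.051) [-0.042 -0.014  0.034] [239.4 184.5]
1.9 (-0.027, -0.014, -0.063) [-0.051 -0.014  0.046] [238.7 179.2]
1.9 (-0.018, 0.014, -0.051) [-0.042  0.014  0.034] [265.8 184.5]
1.9 (-0.027, 0.014, -0.063) [-0.051  0.014  0.046] [266.5 179.2]
2.1 (-0.018, -0.014, -0.051) [-0.035 -0.014  0.041] [239.1 193.3]
2.1 (-0.027, -0.014, -0.063) [-0.041 -0.014  0.055] [238.3 191.3]
2.1 (-0.018, 0.014, -0.051) [-0.035  0.014  0.041] [266.1 193.3]
2.1 (-0.027, 0.014, -0.063) [-0.041  0.014  0.055] [266.8 191.3]
2.3 (-0.018, -0.014, -0.051) [-0.026 -0.014  0.047] [239.  203.2]
2.3 (-0.027, -0.014, -0.063) [-0.029 -0.014  0.062] [238.1 204.9]
2.3 (-0.018, 0.014, -0.051) [-0.026  0.014  0.047] [266.2 203.2]
2.3 (-0.027, 0.014, -0.063) [-0.029  0.014  0.062] [266.9 204.9]
```

View pics/w5c.png

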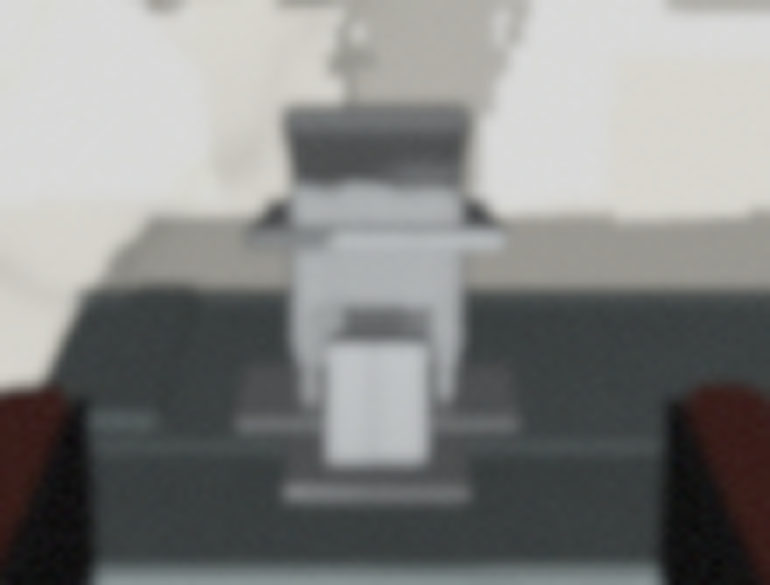

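The lever end appears at row 181, which fits about 1.9 rad and is too close to the threshold. I'll nudge it towards the case with closed fingers from the front.

>>> carry_out(
  motion="5 0.03 0 0 0;5 0.06 0 0.03 0;5 0.065 0 0.07 0;5 0.065 0 0.115 0;5 0.065 0 0.115 0;5 0.045 0 0.115 0;5 0.03 0 0.115 0;5 0.020 0 0.115 0;5 0.012 0 0.115 0;5 0.012 0 0.115 0",
)

```text
t: 8.5
tcp_pos: [0.4563, -0.198, 0.1144]
ee_rot: [0.03, 3.14, -0.001]
force: [-0.4, -0.3, -0.1]
grip_width: 0.0042
```

```bash
python3 - <<'E'
from h import *
go(None)
E
```

```text
t 8.5 tcp [ 0.4563 -0.198   0.1144] case [-0.1399 -0.0442  0.1144] az 3.1224 tilt [ 0.002 -0.001 -1.   ] F [-0.4 -0.3 -0.1] w 0.0042
```

>>> carry_out(
  motion="5 -0.002 0 0 0;5 -0.004 0 0 0;5 -0.006 0 0 0;5 -0.008 0 0 0;5 -0.009 0 0 0;5 -0.009 0 0 0;5 -0.009 0 0 0;5 -0.009 0 0 0;5 -0.009 0 0 0;5 -0.009 0 0 0",
)

```text
t: 9.5
tcp_pos: [0.4592, -0.1974, 0.1132]
ee_rot: [-0.031, -3.132, -0.003]
force: [-16.3, -1.9, 11.5]
grip_width: 0.0044
```

```bash
python3 - <<'E'
from h import *
go(None);snap('wrist','w6.png')
E
```

```text
t 9.5 tcp [ 0.4592 -0.1974  0.1132] case [-0.137  -0.0435  0.1132] az 3.1221 tilt [-0.009  0.002 -1.   ] F [-16.3  -1.9  11.5] w 0.0044
```

View pics/w6.png

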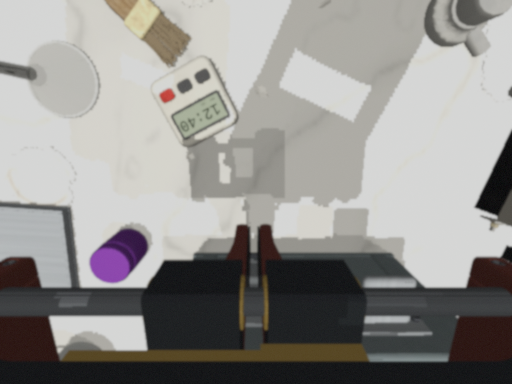

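The lever is against its stop at about 16 N, so it is fully open. Next is the tab.

>>> carry_out(
  motion="5 0.02 0 0 0;60 0.02 0 -0.04 0;60 0.02 0.02 -0.08 0;60 0.02 0.06 -0.08 0;60 0 0.094 -0.08 0;60 -0.02 0.094 -0.08 0;60 -0.034 0.094 -0.08 0;60 -0.034 0.094 -0.06 0;60 -0.034 0.094 -0.04 0;60 -0.034 0.094 -0.04 0",
)

```text
t: 10.55
tcp_pos: [0.4981, -0.1049, 0.1514]
ee_rot: [-0.032, -3.137, -0.002]
force: [-1.1, 0.5, 0.6]
grip_width: 0.0525
```

```bash
python3 - <<'E'
from h import *
go(c2w([-.097,.05,.091]),np.pi+CY);c=snap('wrist','w7.png')
for y in (.032,.068): print(proj(c,c2w([-.108,y,.11])))
E
```

```text
t 10.55 tcp [ 0.4981 -0.1049  0.1514] case [-0.0999  0.0497  0.1514] az 3.1209 tilt [-0.005  0.001 -1.   ] F [-1.1  0.5  0.6] w 0.0525
shift [-0.0032  0.0002  0.0604] turn deg -0.09
[230.32346115 208.47071573]
[275.99296596 208.40534713]
```

View pics/w7.png

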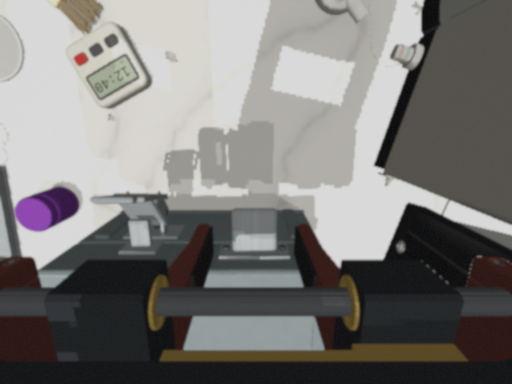

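The tab (231–277, row 208) is centred between the fingers, and the lever at (130,200) is open. I'll descend and grip.

>>> carry_out(
  motion="60 -0.002 0 0.02 0;60 -0.002 0 0.04 0;60 -0.002 0 0.055 0;60 -0.002 0 0.06 0;30 -0.002 0 0.06 0;20 -0.002 0 0.06 0;20 -0.002 0 0.06 0;20 -0.002 0 0.06 0;20 -0.002 0 0.06 0;20 -0.002 0 0.06 0",
  grip_force=20,
)

```text
t: 11.6
tcp_pos: [0.5026, -0.1046, 0.0946]
ee_rot: [0.031, 3.14, 0.0]
force: [0.4, 4.2, 6.9]
grip_width: 0.0356
```

```bash
python3 - <<'E'
from h import *
go(None)
# arc
r=np.array([-.166,.020])
for th in np.arange(.1,1.71,.1):
    c,s=np.cos(th),np.sin(th); p=np.array([c*r[0]+s*r[1],-s*r[0]+c*r[1]])-r
    print(round(th,1),'tool x %.4f z %.4f'%(-p[0],-p[1]))
E
```

```text
t 11.6 tcp [ 0.5026 -0.1046  0.0946] case [-0.0954  0.0501  0.0946] az 3.1216 tilt [ 0.002  0.    -1.   ] F [0.4 4.2 6.9] w 0.0356
0.1 tool x -0.0028 z -0.0165
0.2 tool x -0.0073 z -0.0326
0.3 tool x -0.0133 z -0.0482
0.4 tool x -0.0209 z -0.0631
0.5 tool x -0.0299 z -0.0771
0.6 tool x -0.0403 z -0.0902
0.7 tool x -0.0519 z -0.1022
0.8 tool x -0.0647 z -0.1130
0.9 tool x -0.0785 z -0.1225
1.0 tool x -0.0931 z -0.1305
1.1 tool x -0.1085 z -0.1370
1.2 tool x -0.1245 z -0.1420
1.3 tool x -0.1409 z -0.1453
1.4 tool x -0.1575 z -0.1470
1.5 tool x -0.1742 z -0.1470
1.6 tool x -0.1908 z -0.1453
1.7 tool x -0.2072 z -0.1420
```

>>> carry_out(
  motion="20 -0.001 0 -0.008 0;20 -0.003 0 -0.0165 0;20 -0.005 0 -0.025 0;20 -0.007 0 -0.0325 0;20 -0.010 0 -0.0405 0;20 -0.013 0 -0.048 0;20 -0.017 0 -0.056 0;20 -0.021 0 -0.063 0;20 -0.025 0 -0.070 0;20 -0.030 0 -0.077 0",
  grip_force=30,
)

```text
t: 12.6
tcp_pos: [0.5313, -0.1052, 0.1709]
ee_rot: [-0.031, -3.14, -0.001]
force: [-2.3, 4.6, -5.9]
grip_width: 0.0357
```

```bash
python3 - <<'E'
from h import *
go(None);snap('wrist','w8.png')
E
```

```text
t 12.6 tcp [ 0.5313 -0.1052  0.1709] case [-0.0666  0.05    0.1709] az 3.1217 tilt [-0.002  0.    -1.   ] F [-2.3  4.6 -5.9] w 0.0357
```

View pics/w8.png

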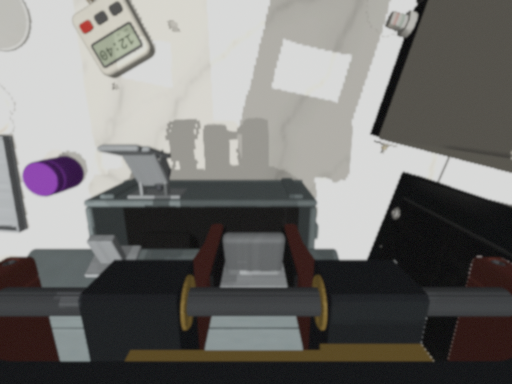

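>>> carry_out(
  motion="20 -0.010 0 -0.013 0;20 -0.022 0 -0.025 0;20 -0.035 0 -0.036 0;20 -0.049 0 -0.0455 0;20 -0.063 0 -0.0535 0;20 -0.0785 0 -0.060 0;20 -0.0945 0 -0.065 0;20 -0.111 0 -0.068 0;20 -0.1275 0 -0.070 0;20 -0.136 0 -0.070 0",
)

```text
t: 13.65
tcp_pos: [0.6689, -0.1079, 0.2422]
ee_rot: [0.031, 3.141, 0.0]
force: [-3.7, 5.2, 5.9]
grip_width: 0.0349
```

```bash
python3 - <<'E'
from h import *
go(None);snap('wrist','w9.png')
E
```

```text
t 13.65 tcp [ 0.6689 -0.1079  0.2422] case [0.071  0.05   0.2422] az 3.1219 tilt [ 0.001  0.    -1.   ] F [-3.7  5.2  5.9] w 0.0349
```

View pics/w9.png

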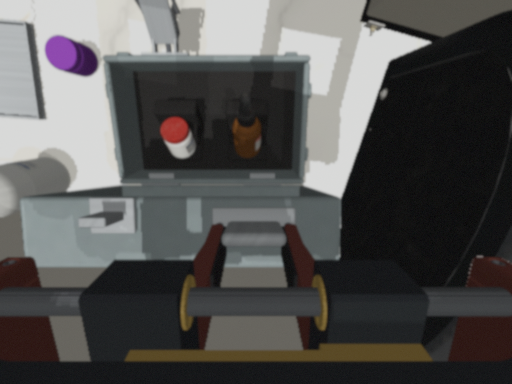

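The lid stands at about 1.45 rad. The brown bottle at (247,135) is in the +y nest (nest_a), and the jar at (178,138) is in nest_b. I'll check its axis against the nest geometry in a crop.

```bash
python3 - <<'E'
from h import *
c=load('w9.png');im=c[0].copy()
a=np.array([-.574,0,.819]);f=np.array([.03,.042,.045])
for h in (0,.03,.052,.06,.074,.1):
    p=proj(c,c2w(f+a*h));print(h,p.round(1));
hsv=cv2.cvtColor(im,cv2.COLOR_RGB2HSV);m=((hsv[...,0]>4)&(hsv[...,0]<22)&(hsv[...,1]>110)).astype(np.uint8)
m[:90]=0;m[180:]=0;m[:,:215]=0;m[:,285:]=0
ys,xs=np.nonzero(m);print(xs.min(),xs.max(),ys.min(),ys.max(),xs.mean(),ys.mean())
for r in range(ys.min(),ys.max()+1,4): 
    q=xs[ys==r]; print(r,q.min(),q.max())
cv2.imwrite('pics/w9c.png',cv2.resize(im[80:190,140:320,::-1],None,fx=4.4,fy=4.4,interpolation=cv2.INTER_CUBIC))
for y in (-.11,.11): print('front top corners',proj(c,c2w([-.07,y,.09])))
E
```

```text
0 [246.8 146.3]
0.03 [246.3 133.8]
0.052 [245.8 123.2]
0.06 [245.6 119. ]
0.074 [245.3 111. ]
0.1 [244.5  94.1]
232 261 117 158 245.7423887587822 137.58899297423886
117 255 257
121 233 259
125 232 260
129 232 261
133 232 260
137 233 259
141 234 254
145 234 253
149 235 254
153 237 257
157 243 251
front top corners [99.57820707 53.62286712]
front top corners [310.3718311   53.65902797]
```

View pics/w9c.png

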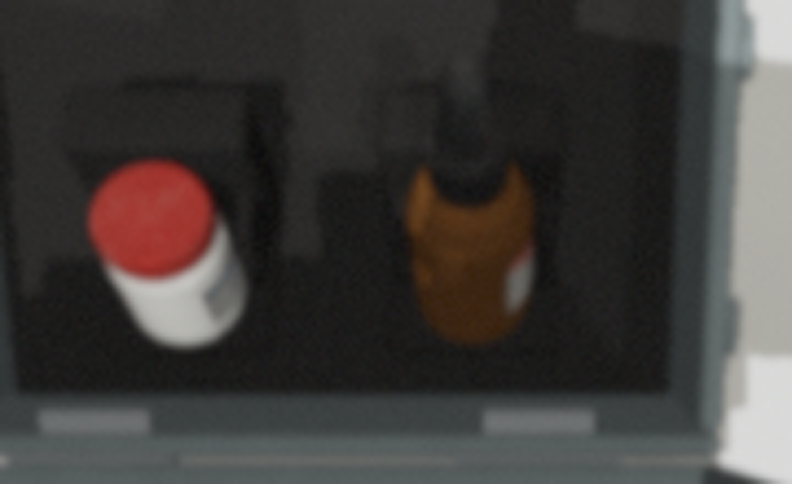

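>>> carry_out(
  motion="50 0 0 0 0;64 0 0 0 0;64 0 0 0 0;64 0 0 -0.02 0;64 0 0 -0.05 0;64 0.02 0 -0.06 0;64 0.06 -0.004 -0.06 0;64 0.10 -0.008 -0.06 0;64 0.10 -0.008 -0.06 0;64 0.10 -0.008 -0.06 0",
)

```text
t: 14.7
tcp_pos: [0.5676, -0.1145, 0.3014]
ee_rot: [0.032, 3.14, -0.001]
force: [0.4, 0.6, 0.2]
grip_width: 0.0564
```

The bottle's centre column of 246 matches the prediction. I'll move over it and look again.

```bash
python3 - <<'E'
from h import *
a=np.array([-.574,0,.819]);f=np.array([.03,.042,.045])
p=f+a*.052;p[2]-=.019;print(p)
go(c2w(p),np.pi+CY);c=snap('wrist','w10.png')
for h in (0.03,.06): print(proj(c,c2w(f+a*h)))
E
```

```text
[0.000152 0.042    0.068588]
t 14.7 tcp [ 0.5676 -0.1145  0.3014] case [-0.0302  0.0414  0.3014] az 3.121 tilt [ 0.002 -0.001 -1.   ] F [0.4 0.6 0.2] w 0.0564
shift [-0.03    0.0008  0.2329] turn deg -0.09
[253.52454663 200.10373657]
[253.5273712  193.46257497]
```

View pics/w10.png

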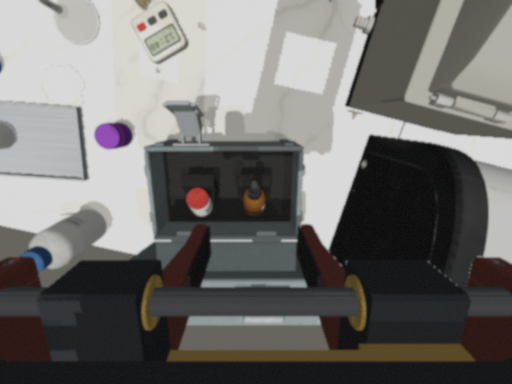

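>>> carry_out(
  motion="64 -0.03 0.001 0.03 0;64 -0.03 0.001 0.07 0;64 -0.03 0.001 0.11 0;64 -0.03 0.001 0.15 0;64 -0.03 0.001 0.18 0;64 -0.03 0.001 0.205 0;64 -0.03 0.001 0.22 0;64 -0.03 0.001 0.229 0;64 -0.03 0.001 0.232 0;64 -0.03 0.001 0.232 0",
)

```text
t: 15.75
tcp_pos: [0.5984, -0.1138, 0.0691]
ee_rot: [0.031, 3.141, -0.0]
force: [-1.2, -1.1, 0.1]
grip_width: 0.0564
```

```bash
python3 - <<'E'
from h import *
go(None);c=snap('wrist','w11.png')
E
```

```text
t 15.75 tcp [ 0.5984 -0.1138  0.0691] case [0.0006 0.0428 0.0691] az 3.1219 tilt [ 0.001 -0.    -1.   ] F [-1.2 -1.1  0.1] w 0.0564
```

View pics/w11.png

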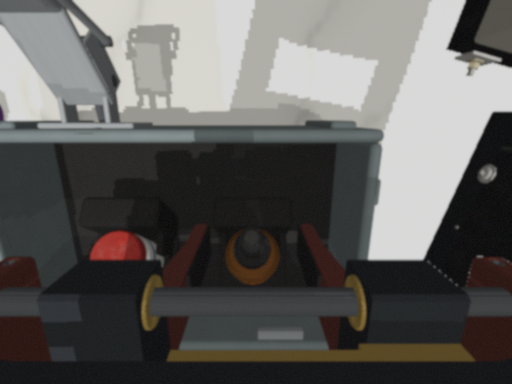

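The bottle is centred between the fingers. I'll close and lift it.

>>> carry_out(
  motion="40 0 0 0 0;20 0 0 0 0;20 0 0 0 0;20 0 0 0 0;20 0 0 0 0;20 0 0 0 0;20 0 0 0 0;20 0 0 -0.005 0;20 0 0 -0.012 0;20 0 0 -0.02 0",
  grip_force=12,
)

```text
t: 16.8
tcp_pos: [0.5968, -0.1135, 0.0889]
ee_rot: [-0.031, -3.14, -0.001]
force: [-0.7, -0.2, 0.5]
grip_width: 0.0326
```

>>> carry_out(
  motion="20 0 0 -0.015 0;20 0 0 -0.03 0;20 0 0 -0.045 0;20 0 0 -0.065 0;20 0 0 -0.085 0;20 0 0 -0.105 0;20 0 0 -0.125 0;20 0 0 -0.145 0;20 0 0 -0.16 0;20 0 0 -0.16 0",
)

```text
t: 17.8
tcp_pos: [0.599, -0.1139, 0.2518]
ee_rot: [0.031, 3.137, -0.001]
force: [-0.5, -0.3, -0.2]
grip_width: 0.0321
```

```bash
python3 - <<'E'
from h import *
go(None);c=snap('wrist','w12.png')
E
```

```text
t 17.8 tcp [ 0.599  -0.1139  0.2518] case [0.0012 0.0426 0.2518] az 3.1218 tilt [ 0.005 -0.001 -1.   ] F [-0.5 -0.3 -0.2] w 0.0321
```

View pics/w12.png

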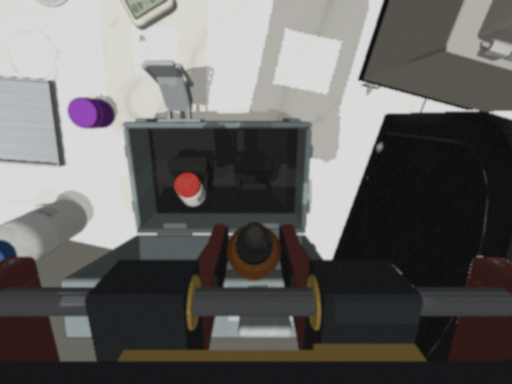

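```bash
python3 - <<'E'
from h import *
c=load('w12.png')
g=w2c([.599,-.1139,.2708])
for deg in (0,10,20,30,35,40):
    t=np.radians(deg);a=np.array([-np.sin(t),0,np.cos(t)])
    print(deg,[proj(c,c2w(g+a*(h-.052))).round(1).tolist() for h in (.06,.074,.1)])
cv2.imwrite('pics/w12c.png',cv2.resize(c[0][205:295,190:320,::-1],None,fx=6,fy=6,interpolation=cv2.INTER_CUBIC))
E
```

```text
0 [[252.8, 261.4], [252.7, 275.5], [252.5, 310.7]]
10 [[252.8, 259.0], [252.7, 268.5], [252.5, 292.2]]
20 [[252.8, 256.5], [252.7, 260.9], [252.5, 271.8]]
30 [[252.8, 254.0], [252.7, 253.1], [252.5, 250.9]]
35 [[252.8, 252.7], [252.7, 249.2], [252.5, 240.6]]
40 [[252.8, 251.4], [252.7, 245.4], [252.6, 230.8]]
```

View pics/w12c.png

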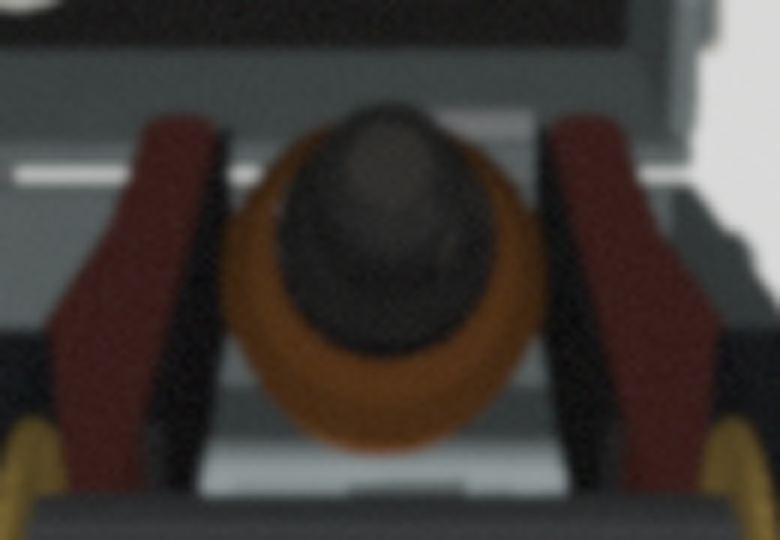

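The bottle is held and still leans about 35°. I'll square it up by pressing the back of its foot gently against the case's plain front wall on the +y side. First I'll check clearances to the machine on the left and to the wash bottle.

```bash
python3 - <<'E'
from h import *
c=load('w12.png');t=load('top0.png')
for u,v in ((345,232),(385,112),(362,80)):
  print('w',u,v,[w2c(plane(c,u,v,z)).round(3).tolist() for z in (0,.1,.2)])
for u,v in ((152,120),(145,142),(135,178),(138,190)):
  print('t',u,v,[w2c(plane(t,u,v,z)).round(3).tolist() for z in (0,.1,.2)])
print('wash base', plane(t,285,154,0),'cap',plane(t,292,131,.177))
jw=plane(t,330,193.7,.048);print('jar',jw,'in tray',w2c(jw,TC,TY))
print('funnel',w2c(plane(t,277,252,.03),TC,TY))
cv2.imwrite('pics/t0d.png',cv2.resize(cv2.imread('pics/top0.png')[60:260,60:200],None,fx=3,fy=3))
E
```

```text
w 345 232 [[0.106, 0.194, 0.0], [0.062, 0.157, 0.1], [0.018, 0.121, 0.2]]
w 385 112 [[-0.083, 0.234, 0.0], [-0.081, 0.188, 0.1], [-0.079, 0.142, 0.2]]
w 362 80 [[-0.126, 0.196, 0.0], [-0.114, 0.159, 0.1], [-0.101, 0.122, 0.2]]
t 152 120 [[0.161, 0.173, 0.0], [0.118, 0.143, 0.1], [0.076, 0.114, 0.2]]
t 145 142 [[0.087, 0.189, 0.0], [0.051, 0.158, 0.1], [0.015, 0.127, 0.2]]
t 135 178 [[-0.029, 0.211, 0.0], [-0.055, 0.178, 0.1], [-0.081, 0.145, 0.2]]
t 138 190 [[-0.067, 0.199, 0.0], [-0.089, 0.167, 0.1], [-0.111, 0.135, 0.2]]
wash base [ 0.647442   -0.40623359  0.        ] cap [ 0.65315235 -0.41087126  0.177     ]
jar [ 0.51016023 -0.53084211  0.048     ] in tray [-0.00365547 -0.05032231  0.048     ]
funnel [-0.18262535  0.09135939  0.03      ]
```

View pics/t0d.png

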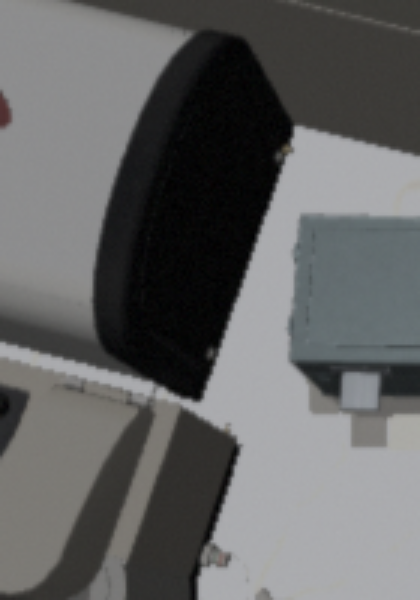

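The machine's corner is near y≈0.145 in the case frame. I'll do the righting at y≈0.037 with the palm above the lever, a pose close to the tab grasp that was already clear.

>>> carry_out(
  motion="20 0.02 0 0 0;20 0.05 -0.002 0 0;20 0.08 -0.004 0 0;20 0.11 -0.006 0 0;20 0.136 -0.006 0.02 0;20 0.136 -0.006 0.05 0;20 0.136 -0.006 0.09 0;20 0.136 -0.006 0.13 0;20 0.136 -0.006 0.16 0;20 0.136 -0.006 0.167 0",
)

```text
t: 18.85
tcp_pos: [0.4585, -0.1161, 0.0782]
ee_rot: [-0.031, -3.134, -0.003]
force: [0.1, -0.1, 0.5]
grip_width: 0.0323
```

```bash
python3 - <<'E'
from h import *
go(None);c=snap('wrist','w13.png')
E
```

```text
t 18.85 tcp [ 0.4585 -0.1161  0.0782] case [-0.1392  0.0377  0.0782] az 3.1217 tilt [-0.007  0.002 -1.   ] F [ 0.1 -0.1  0.5] w 0.0323
```

View pics/w13.png

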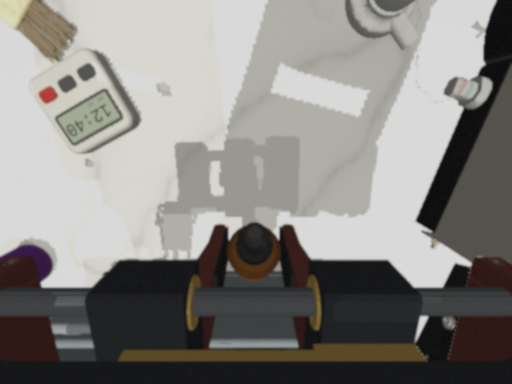

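>>> carry_out(
  motion="20 -0.005 0 0 0;20 -0.012 0 0 0;20 -0.018 0 0 0;20 -0.023 0 0 0;20 -0.028 0 0 0;20 -0.032 0 0 0;20 -0.036 0 0 0;20 -0.040 0 0 0;20 -0.044 0 0 0;20 -0.044 0 0 0",
  grip_force=9,
)

```text
t: 19.9
tcp_pos: [0.5052, -0.1177, 0.0818]
ee_rot: [-0.031, -3.14, -0.0]
force: [-2.7, 0.7, 1.0]
grip_width: 0.0323
```

```bash
python3 - <<'E'
from h import *
go(None);c=snap('wrist','w14.png')
g=w2c(get_state()['tcp_pos']+np.array([0,0,.019]))
for deg in (0,10,20,30): 
    t=np.radians(deg);a=np.array([-np.sin(t),0,np.cos(t)])
    print(deg,[proj(c,c2w(g+a*(h-.052))).round(1).tolist() for h in (.06,.074,.1)])
E
```

```text
t 19.9 tcp [ 0.5052 -0.1177  0.0818] case [-0.0925  0.0371  0.0818] az 3.1219 tilt [-0.001  0.    -1.   ] F [-2.7  0.7  1. ] w 0.0323
0 [[252.7, 261.1], [252.7, 275.0], [252.6, 309.7]]
10 [[252.7, 258.7], [252.7, 267.9], [252.6, 291.2]]
20 [[252.7, 256.2], [252.7, 260.3], [252.6, 270.7]]
30 [[252.7, 253.6], [252.7, 252.5], [252.6, 249.8]]
```

View pics/w14.png

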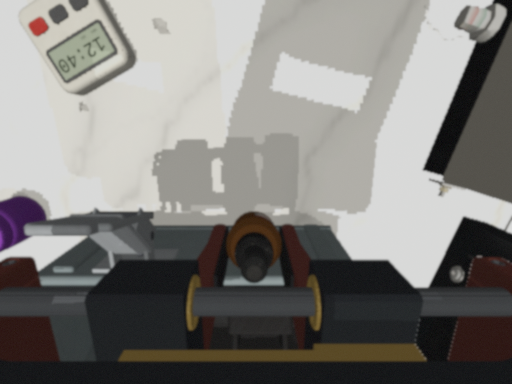

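This works: the bulb tip moved from row 232 to about 268, so the lean is now about 19°. I'll push on until the bottle is flush.

>>> carry_out(
  motion="20 -0.002 0 0 0;20 -0.003 0 0 0;20 -0.004 0 0 0;20 -0.005 0 0 0;20 -0.006 0 0 0;20 -0.007 0 0 0;20 -0.008 0 0 0;20 -0.008 0 0 0;20 -0.008 0 0 0;20 -0.008 0 0 0",
)

```text
t: 20.95
tcp_pos: [0.5138, -0.118, 0.0817]
ee_rot: [0.031, 3.141, -0.0]
force: [-1.8, -0.7, 0.8]
grip_width: 0.0322
```

```bash
python3 - <<'E'
from h import *
go(None);c=snap('wrist','w15.png')
cv2.imwrite('pics/w15c.png',cv2.resize(c[0][205:335,180:330,::-1],None,fx=4.5,fy=4.5,interpolation=cv2.INTER_CUBIC))
E
```

```text
t 20.95 tcp [ 0.5138 -0.118   0.0817] case [-0.0839  0.0369  0.0817] az 3.1217 tilt [ 0. -0. -1.] F [-1.8 -0.7  0.8] w 0.0322
```

View pics/w15c.png

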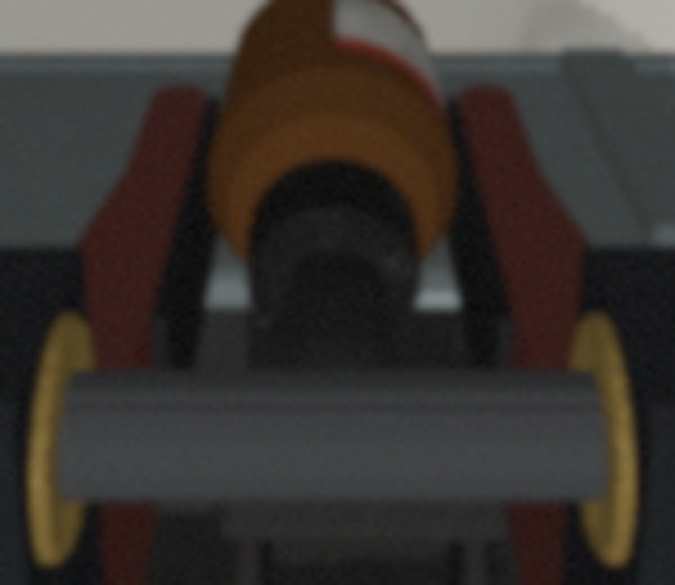

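```bash
python3 - <<'E'
from h import *
c=load('w15.png')
g=w2c(np.array([.5138,-.118,.1007]))
for deg in (-30,-20,-10,0,10,20): 
    t=np.radians(deg);a=np.array([-np.sin(t),0,np.cos(t)]);d=np.array([np.cos(t),0,np.sin(t)])
    print(deg,'footfront',proj(c,c2w(g-a*.052-d*.0165)).round(1),'shoulderfront',proj(c,c2w(g+a*.008-d*.0165)).round(1),'neckfront60',proj(c,c2w(g+a*.008-d*.010)).round(1),'neckback74',proj(c,c2w(g+a*.022)).round(1))
cv2.imwrite('pics/w15d.png',cv2.resize(c[0][160:300,170:340,::-1],None,fx=4.5,fy=4.2,interpolation=cv2.INTER_CUBIC))
E
```

```text
-30 footfront [252.9 173.9] shoulderfront [252.8 250.5] neckfront60 [252.8 257.1] neckback74 [252.8 290.5]
-20 footfront [252.9 181.9] shoulderfront [252.8 244.4] neckfront60 [252.8 252.9] neckback74 [252.8 286.6]
-10 footfront [252.9 191. ] shoulderfront [252.8 238.7] neckfront60 [252.8 248.7] neckback74 [252.8 281.5]
0 footfront [252.9 201.1] shoulderfront [252.8 233.8] neckfront60 [252.8 244.8] neckback74 [252.8 275.2]
10 footfront [252.9 211.9] shoulderfront [252.8 229.6] neckfront60 [252.8 241.2] neckback74 [252.8 268.2]
20 footfront [252.9 223.3] shoulderfront [252.8 226.4] neckfront60 [252.8 238.2] neckback74 [252.8 260.6]
```

View pics/w15d.png

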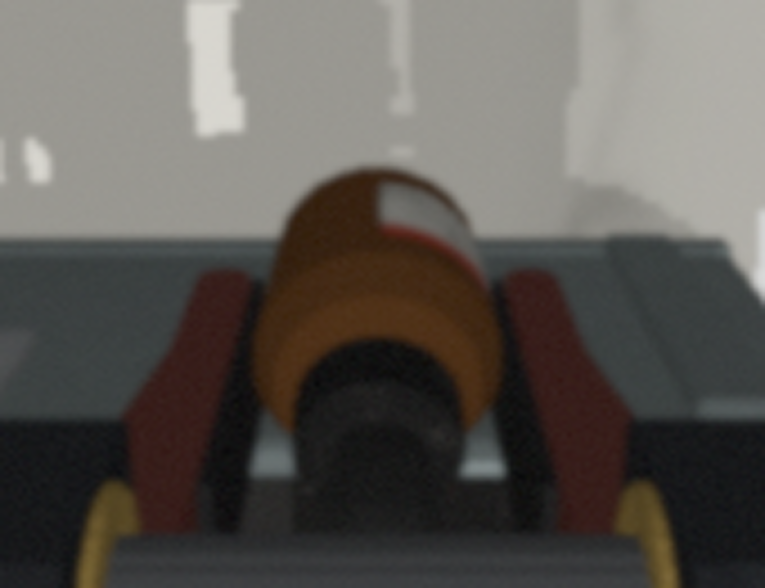

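The foot's front edge is at row 200, which matches 0° lean. I'll back off, lift, and take the bottle over to the tray.

>>> carry_out(
  motion="20 0.005 0 0 0;20 0.015 0 0 0;20 0.022 0 -0.015 0;20 0.022 0 -0.04 0;20 0.022 0 -0.07 0;20 0.022 0 -0.10 0;20 0.022 0 -0.13 0;20 0.022 0 -0.15 0;20 0.022 0 -0.165 0;20 0.022 0 -0.17 0",
  grip_force=12,
)

```text
t: 22.0
tcp_pos: [0.4919, -0.1177, 0.2533]
ee_rot: [0.031, 3.138, -0.001]
force: [0.6, -0.4, 0.1]
grip_width: 0.0324
```

```bash
python3 - <<'E'
from h import *
t=c2w([0,.032,.0],TC,TY);print(t)
go([t[0],t[1],.25],np.pi+CY)
E
```

```text
[ 0.5206689  -0.44911149  0.        ]
t 22.0 tcp [ 0.4919 -0.1177  0.2533] case [-0.1058  0.0368  0.2533] az 3.1216 tilt [ 0.003 -0.001 -1.   ] F [ 0.6 -0.4  0.1] w 0.0324
shift [-0.0353 -0.3307  0.0036] turn deg -0.05
```

>>> carry_out(
  motion="20 -0.002 -0.02 0 0;20 -0.006 -0.055 0 0;20 -0.01 -0.095 0 0;20 -0.014 -0.135 0 0;20 -0.018 -0.175 0 0;20 -0.022 -0.215 0 0;20 -0.026 -0.255 0 0;20 -0.031 -0.29 0 0;20 -0.034 -0.318 0 0;20 -0.035 -0.331 0 0",
)

```text
t: 23.0
tcp_pos: [0.5193, -0.4511, 0.2502]
ee_rot: [-0.034, -3.141, -0.001]
force: [-0.6, 0.6, -0.0]
grip_width: 0.0324
```

```bash
python3 - <<'E'
from h import *
t=c2w([0,.032,.0],TC,TY)
go([t[0],t[1],.06],np.pi+CY);print(get_state()['qpos'].round(2))
c=snap('wrist','w16.png')
p=get_state()['tcp_pos'];print('z-plane floor tray centre',proj(c,[*TC[:2],.003]))
cs=[proj(c,[*c2w([x,y,0],TC,TY)[:2],.014]).round(1).tolist() for x in (-.06,.06) for y in (-.085,.085)];print(cs)
E
```

```text
t 23.0 tcp [ 0.5193 -0.4511  0.2502] case [-0.0721 -0.2961  0.2502] az 3.12 tilt [-0.001  0.001 -1.   ] F [-0.6  0.6 -0. ] w 0.0324
shift [-0.0015  0.002   0.1902] turn deg -0.15
[-0.73  0.49  1.45 -0.    1.2  -2.28]
z-plane floor tray centre [233.30917352 170.08854817]
[[174.6, 126.1], [294.0, 133.7], [175.9, 206.4], [286.0, 212.9]]
```

View pics/w16.png

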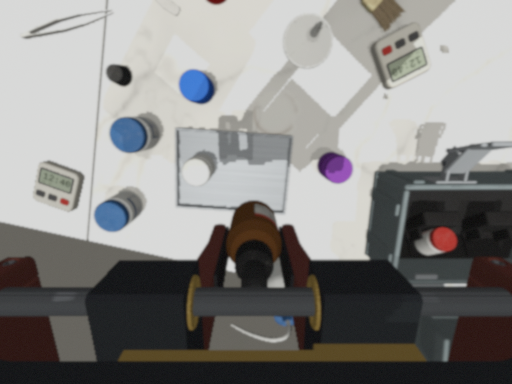

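The tray corners at (178,128), (292,135), (177,206) and (285,212) match the estimate. The jar is at (198,168) and the bottle is upright over free floor. I'll descend and feel for contact.

>>> carry_out(
  motion="20 -0.001 0.002 0.02 0;20 -0.001 0.002 0.05 0;20 -0.001 0.002 0.08 0;20 -0.001 0.002 0.11 0;20 -0.001 0.002 0.14 0;20 -0.001 0.002 0.165 0;20 -0.001 0.002 0.185 0;20 -0.001 0.002 0.198 0;20 -0.001 0.002 0.203 0;20 -0.001 0.002 0.203 0",
)

```text
t: 24.05
tcp_pos: [0.521, -0.4466, 0.0484]
ee_rot: [-0.031, -3.141, -0.001]
force: [0.7, 0.0, -0.5]
grip_width: 0.0323
```

>>> carry_out(
  motion="20 0 0 0.001 0;20 0 0 0.002 0;20 0 0 0.003 0;20 0 0 0.004 0;20 0 0 0.005 0;20 0 0 0.006 0;20 0 0 0.007 0;20 0 0 0.008 0;20 0 0 0.009 0;20 0 0 0.009 0",
)

```text
t: 25.05
tcp_pos: [0.521, -0.4471, 0.0395]
ee_rot: [-0.031, -3.141, -0.0]
force: [0.4, -0.1, 0.2]
grip_width: 0.0324
```

```bash
python3 - <<'E'
from h import *
go(None);c=snap('wrist','w17.png')
E
```

```text
t 25.05 tcp [ 0.521  -0.4471  0.0395] case [-0.0705 -0.292   0.0395] az 3.1217 tilt [-0.  0. -1.] F [ 0.4 -0.1  0.2] w 0.0324
```

View pics/w17.png

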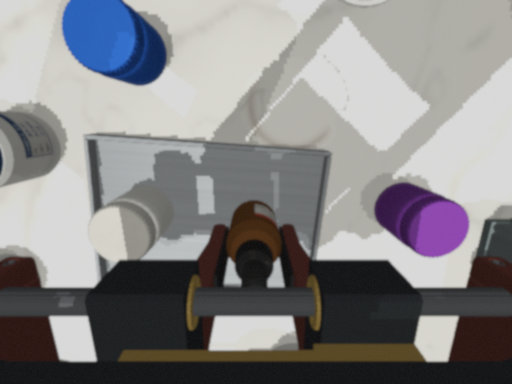

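>>> carry_out(
  motion="20 0 0 0.0005 0;20 0 0 0.001 0;20 0 0 0.0015 0;20 0 0 0.002 0;20 0 0 0.0025 0;20 0 0 0.003 0;20 0 0 0.0035 0;20 0 0 0.004 0;20 0 0 0.004 0;20 0 0 0.004 0",
  grip_force=8,
)

```text
t: 26.1
tcp_pos: [0.5211, -0.4472, 0.0357]
ee_rot: [0.031, 3.141, 0.0]
force: [0.3, 0.3, 0.4]
grip_width: 0.0325
```

>>> carry_out(
  motion="20 0 0 0.0005 0;20 0 0 0.001 0;20 0 0 0.0015 0;20 0 0 0.002 0;20 0 0 0.0025 0;20 0 0 0.003 0;20 0 0 0.003 0;20 0 0 0.003 0;20 0 0 0.003 0;20 0 0 0.003 0",
)

```text
t: 27.1
tcp_pos: [0.5216, -0.4474, 0.0335]
ee_rot: [0.031, 3.14, -0.001]
force: [1.2, 1.9, 4.6]
grip_width: 0.0326
```

Contact at 4.6 N, close to the expected height. I'll check the tilt before releasing.

```bash
python3 - <<'E'
from h import *
go(None);c=snap('wrist','w18.png');s=snap('scene','s18.png')
g=np.array(get_state()['tcp_pos'])+[0,0,.019]
for deg in (-10,0,10): 
    t=np.radians(deg);a=np.array([-np.sin(t),0,np.cos(t)]);d=np.array([np.cos(t),0,np.sin(t)])
    print(deg,'footfront',proj(c,g-a*.049-d*.0165).round(1))
cv2.imwrite('pics/w18c.png',cv2.resize(c[0][170:300,190:320,::-1],None,fx=4.5,fy=4.5,interpolation=cv2.INTER_CUBIC))
cv2.imwrite('pics/s18c.png',cv2.resize(s[0][130:250,230:390,::-1],None,fx=4.5,fy=4.5,interpolation=cv2.INTER_CUBIC))
E
```

```text
t 27.1 tcp [ 0.5216 -0.4474  0.0335] case [-0.0698 -0.2923  0.0335] az 3.1217 tilt [ 0.001 -0.001 -1.   ] F [1.2 1.9 4.6] w 0.0326
-10 footfront [252.3 192.8]
0 footfront [252.5 202.3]
10 footfront [252.7 212.5]
```

View pics/w18c.png

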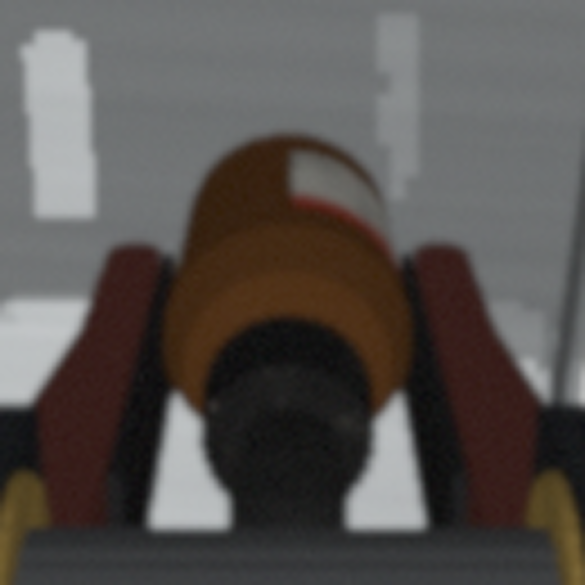

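View pics/s18c.png

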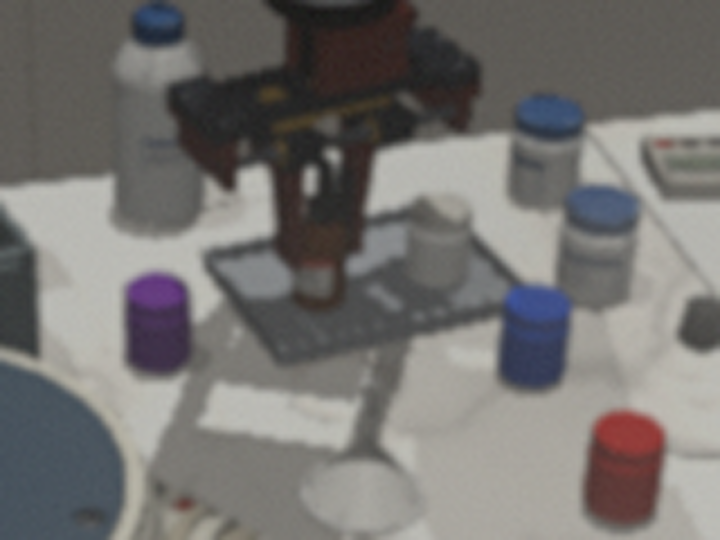

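The foot's front edge is at row 200, so the lean is about 2° and the bottle is on the tray floor. I'll release and rise.

>>> carry_out(
  motion="35 0 0 -0.001 0;45 0 0 -0.001 0;55 0 0 -0.001 0;60 0 0 -0.001 0;60 0 0 -0.001 0;60 0 0 -0.001 0;60 0 0 -0.01 0;60 0 0 -0.03 0;60 0 0 -0.06 0;60 0 0 -0.09 0",
)

```text
t: 28.2
tcp_pos: [0.5209, -0.447, 0.1238]
ee_rot: [-0.031, -3.141, -0.001]
force: [0.4, -0.4, 0.8]
grip_width: 0.0526
```

>>> carry_out(
  motion="60 0 0 -0.03 0;60 0 0 -0.06 0;60 0 0 -0.09 0;60 0 0 -0.12 0;60 0.02 0 -0.14 0;60 0.05 0 -0.14 0;60 0.08 0 -0.14 0;60 0.10 0 -0.14 0;60 0.10 0 -0.14 0;60 0.10 0 -0.14 0",
)

```text
t: 29.2
tcp_pos: [0.4214, -0.4455, 0.2635]
ee_rot: [0.032, 3.14, -0.001]
force: [-0.6, -0.1, 0.5]
grip_width: 0.053
```

```bash
python3 - <<'E'
from h import *
go(None);c=snap('wrist','w19.png');s=snap('scene','s19.png');t=snap('top','t19.png')
cv2.imwrite('pics/s19c.png',cv2.resize(s[0][130:250,200:390,::-1],None,fx=4,fy=4,interpolation=cv2.INTER_CUBIC))
E
```

```text
t 29.2 tcp [ 0.4214 -0.4455  0.2635] case [-0.1701 -0.2923  0.2635] az 3.121 tilt [ 0.001 -0.001 -1.   ] F [-0.6 -0.1  0.5] w 0.053
```

View pics/w19.png

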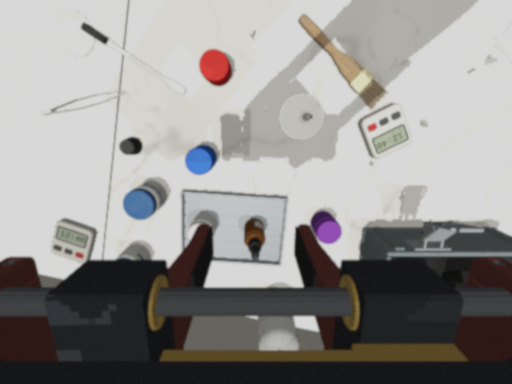

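View pics/s19c.png

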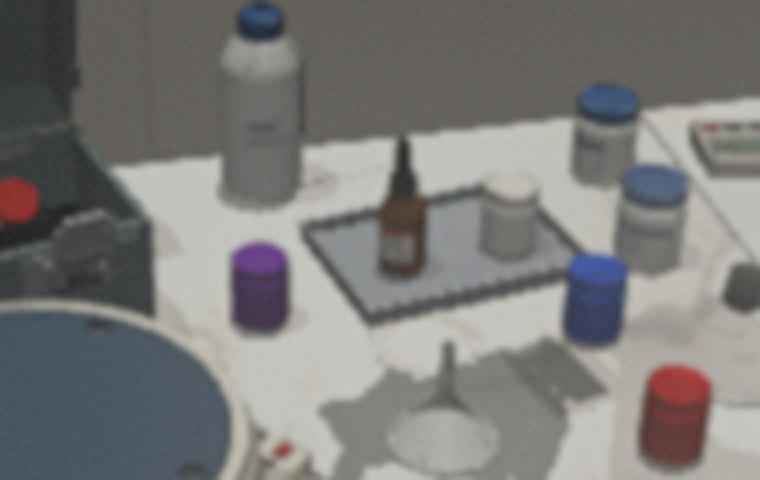

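View pics/t19.png

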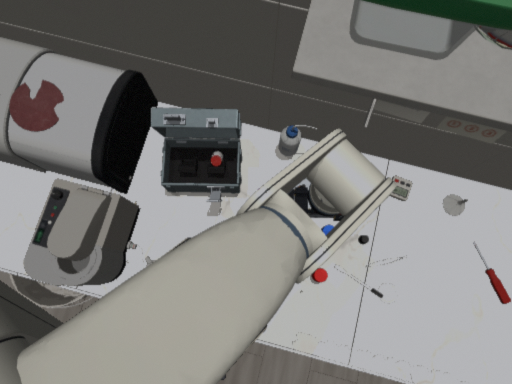

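The bottle stands upright in the tray beside the jar, with the lid and latch open and the arm clear. I'll hand the job in.

```bash
python3 - <<'E'
from h import *
s=load('s19.png')
for h in (.003,.103): print(proj(s,[.521,-.447,h]).round(1))
ticket.job_done();print(get_state()['t'])
E
```

```text
[300.  195.5]
[301.4 164.2]
the job is handed in; nothing more can be done
the job is handed in; nothing more can be done
```

I finished the job and handed it in at about 29 s of the 64 s limit; no verdict was reported.

**What I did:**
- **Latch:** I gripped the lever by its sides, swung it open and nudged it against its stop. The first close missed because the jaws shut in front of the lever, so I went in about 5 mm deeper and tried again.
- **Lid:** I gripped the tab and raised the lid along its arc to about 1.45 rad, where it stays by itself. I did not push it to its 1.75 rad stop.
- **Bottle:** I lifted it from nest_a and squared it up by pressing its foot gently (under 3 N) against the case's front wall. I then lowered it onto the tray floor until I felt 4.6 N, and released it.

**Last checks:**
- **Bottle and jar:** The final scene and wrist views show the bottle upright, near tray x 0, y +0.03 m. The bottle in the scene image lines up with a vertical axis projected at that spot. The jar is standing where it was.
- **Lid and latch:** Both look open in the final pictures, and the gripper is empty and clear.
- **Disagreement:** Before the nudge, the picture suggested the lever was at only about 1.9 rad. The lever then stopped hard at about 16 N, which I took as fully open, but I had no direct reading of its angle.

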